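Load casting flasks on the cooling ramp and chock them

ROBOT

A 6-joint arm with a two-finger parallel gripper is mounted at the origin on the work surface. World frame = base frame: x ahead of the robot, y to its left, z up, the work surface at z = 0. Lengths are in m, angles in rad, forces in N, time in s.
With the tool pointing down it reaches from about 0.3 to 0.85 m from the base axis. Payload 5.4 kg.
Tool frame: the origin (TCP) lies on the centre line of the jaws, within the pads' length; the fingertips stand 22 mm ahead of it and the grasp point (between the pads) lies 3 mm ahead of it (finger_overhang is the distance from the TCP to the fingertips, in m); z points along the fingers, y is the line along which they close (so a half turn about z gives the same grasp; the last joint's range is limited). The gripper opens to 85 mm and grips with 20 to 120 N. Pads are 22 mm wide; open, the fingers measure 114 mm over their backs; the gripper's body (76 mm by 85 mm) begins 54 mm behind the grasp point. The pads swing forward as they close: fully open they stand 13 mm farther back than shut.
Start: joints at [-1.402, 0.158, 1.597, -0, 1.386, -0.21], TCP at [0.213, -0.534, 0.216] pointing down, gripper open.
Joint ranges: [-2.91, 2.91], [-0.94, 2.29], [0.18, 2.7], [-1.29, 4.43], [0.17, 2.64], [-3, 3]. Speed limits (rad/s): [2.57, 2.57, 3.14, 3.14, 3.14, 3.14].

INTERFACE

Orientations are given as [roll, pitch, yaw] about the fixed x, y, z axes, in that order (R = Rz(yaw) Ry(pitch) Rx(roll)).
In Python, from bench import * gives the robot as it stands.
- The arm moves only by the shell command python3 -m crank 'ROWS' [OPENING] [FORCE]. ROWS is JSON, a list of rows, each a list of 4 numbers: the shift along the tool's x, y, z in cm, then the turn about the tool's z in degrees. In form: [[x, y, z, roll], ...]. A call has 1 to 10 rows; each row shifts and turns the commanded pose from where the row before left it, along the tool's axes as they then stand; what a row does not reach is not made up. A row lasts 1/10 s, in which the tool goes at most 50 mm and 8.59 degrees, less where a joint would pass 70% of its speed; a pose out of reach is approached as far as the arm can. A call is refused whole if a number of a shift passes 5 or a number of a turn 8.59, either way. A call with a gripper value outside its range is refused whole. OPENING is the opening, from 0 (shut) to 1 (fully open), set as the call begins (- or left out, the last holds). The fingers move at their own pace and stop on an object; FORCE is the grip in N (left out, the last holds). Time passes only in rows, so rows that do not move let the fingers close. It gives the time, the measured TCP pose, the force, the opening and the grip force at its end, in the units of the state.
- read_state(): the state, without advancing time (a new reading comes with each control period).
- camera(name): name is "scene" or "top" or "wrist"; returns a dict with "frame" (420x560x3 uint8, blue, green, red), "mtx" (3x3 intrinsics, pixels), "D" ([k1, k2, p1, p2, k3] as OpenCV has them; the pictures are not rectified), "extrinsics" (4x4, takes a point from camera to world coordinates). Camera axes: x right, y down, z forward; pixel columns grow to the right and rows downward; lengths in m; the calibration is good to about 2 mm. A picture is of the moment at which its call begins. There is no depth.
- sign_off(): hands the job in; it is judged then, once.
The state is a dict: "time": time; "q": joint angles; "joint_velocities": joint speeds; "joint_efforts": joint torques, N m; "ee_pos": TCP position; "eef_rot": TCP orientation; "ft_force": force on the tool from outside, world axes, zero at the start; "wrist_torque": the same for the moment, N m; "opening": opening from 0.0 (shut) to 1.0 (fully open); "grip_force": force on a finger pad.
Only numpy, scipy, OpenCV 4.12 (cv2) and the standard library are available. Lean on these libraries where they do the work, as an engineer would, in place of code of your own. Each camera call takes 0.05 s, during which the arm holds its last target. There are 200 camera calls.

TASK

Move all the casting flasks from both lanes of the flow rack onto the sloped cooling ramp, always lifting out the front one of a lane so that those behind roll forward, and lay each down gently across the two bars. Lay the first in the lowest place against the nibs and, before loading any more, push the wooden wedge chock up the ramp, thin end first, snug against that flask's low side; then load the others in a row behind it. At the end the chock must still be snug against the lowest flask; do not shove the jar, bench block or hammer about.

Things in the scene. Friction and masses are not known exactly. Their poses are not given: they have to be found in the camera images.
- flask1: Casting flask: steel cylinder 60 mm in diameter, 64 mm long, flat ends of pale plaster, 0.36 to 0.59 kg. Origin at its centre, its y axis is the cylinder's axis. Starts lying across the flow rack's left lane, in front. Pinch its two flat ends from above, at the axis or a few mm higher.
- flask2: Casting flask: steel cylinder 60 mm in diameter, 64 mm long, flat ends of pale plaster, 0.36 to 0.59 kg. Origin at its centre, its y axis is the cylinder's axis. Starts lying across the flow rack's left lane, second. Pinch its two flat ends from above, at the axis or a few mm higher.
- flask3: Casting flask: steel cylinder 60 mm in diameter, 64 mm long, flat ends of pale plaster, 0.36 to 0.59 kg. Origin at its centre, its y axis is the cylinder's axis. Starts lying across the flow rack's left lane, third (not always there). Pinch its two flat ends from above, at the axis or a few mm higher.
- flask4: Casting flask: steel cylinder 60 mm in diameter, 64 mm long, flat ends of pale plaster, 0.36 to 0.59 kg. Origin at its centre, its y axis is the cylinder's axis. Starts lying across the flow rack's right lane, in front. Pinch its two flat ends from above, at the axis or a few mm higher.
- flask5: Casting flask: steel cylinder 60 mm in diameter, 64 mm long, flat ends of pale plaster, 0.36 to 0.59 kg. Origin at its centre, its y axis is the cylinder's axis. Starts lying across the flow rack's right lane, second (not always there). Pinch its two flat ends from above, at the axis or a few mm higher.
- lane: Level stand of the plywood flow rack with two lanes. Origin on the table, midway between the lanes' front places, x level towards their high ends (away from the robot). Each lane bed has side guides 7 mm high, inner faces at y = +-35.5 mm, outer at +-39.5 mm, and a front stop 16 mm high with its inner face at x = -27 mm (bed frame).
- lane_left: Sloped bed (10 degrees) of the left lane, at y = +50 mm on the stand. Origin on its surface, 50 mm above the table, below the axis of a flask in the front place; x up the slope, y across, z square to it. Resting flasks have centres at about x = 0, 60, 120 mm, y = 0, z = 30 mm here; when the front one is lifted out those behind roll down.
- lane_right: Sloped bed (10 degrees) of the right lane, at y = -50 mm on the stand. Origin on its surface, 50 mm above the table, below the axis of a flask in the front place; x up the slope, y across, z square to it. Resting flasks have centres at about x = 0, 60, 120 mm, y = 0, z = 30 mm here; when the front one is lifted out those behind roll down.
- ramp: Level foot of the steel cooling ramp. Origin on the table below its lowest place, x level towards its high end (to the robot's left). Below the lowest place the deck (its frame) has a flat plate from x = -12 to -125 mm, 130 mm wide, level with the bars, with a 5 mm kerb at its low edge: the chock slides up on it between the nibs.
- deck: Sloped top (6 degrees) of the ramp: two bars, 40 mm over both. Origin on their surface, 50 mm above the table, below the axis of the flask in the lowest place; x up the slope, y across. Flask centres: x = 0, 60, .. 240 mm, z = 30 mm. Two nibs 3 mm high (x -13 to -21, y +-24 to 35 mm) hold one flask at x = 0; a stop, 20 mm high, closes the top at x = 285 mm.
- chock: Dark wooden wedge, 70 x 32 x 42 mm, 0.14 kg. Origin under the middle of its 2 mm thin tip edge; x towards the tip, z up. Its face rises at 40 degrees back to x = -45 mm; from there to -70 mm is an upright block to grip across the 32 mm. Starts flat on the table. When it touches a flask lying on the same surface, the flask's centre is at x = 13 mm here.
- jar: Glass jar with a steel lid, 52 mm in diameter, 75 mm high, between lane and ramp. Origin at its underside. To be left alone.
- bench_block: Square steel bench block 60 x 60 x 20 mm, on the table to the right (not always there). Origin at its underside. To be left alone.
- hammer: Hammer lying beyond the ramp. Origin at its underside. To be left alone.
Things that resemble listed ones, but are neither listed nor needed, are in the scene too. What is shaped like the flask2 but green is not meant.

How it is judged:
By the outcome, as a careful person would: the job done as asked, in the order asked, and still so for the second after the job is handed in, with the robot touching nothing.
Of flask3, flask5, bench_block only 1 to 3 are there at a start; the rules pass over those that are not, and their reading is None.
At some moment in a run one of chock may be knocked a few centimetres aside while the robot is not near it.
It also fails if it takes over 210 s, if anything falls off the work surface, if the arm or the gripper's body presses on something with over 40 N, if the wrist force passes 120 N, or if a joint passes its speed limit or range.

## Working session

There is one attempt and no reset: what is moved stays moved. The work goes in short steps, Python scripts to look and compute and a shell command to move; the robot and the scene stay as the last step left them, time stands still between calls to the robot, and variables do not carry over. Pictures are saved under pics/ and viewed, at most 14 in all, crops included, and the job is handed in when it is done.

```bash
ls; mkdir -p pics; python3 - <<'E'
from bench import *
import cv2,numpy as np
s=read_state();print({k:np.round(v,3).tolist() for k,v in s.items()})
for n in("scene","top"):
    c=camera(n);cv2.imwrite(f"pics/{n}0.png",c["frame"]);print(n,c["mtx"].tolist(),c["D"],np.round(c["extrinsics"],3).tolist())
E
```

```text
pics
{'time': 0.0, 'q': [-1.402, 0.159, 1.598, -0.0, 1.386, -0.21], 'joint_velocities': [0.0, -0.001, -0.001, 0.0, 0.002, -0.002], 'joint_efforts': [0.001, -39.6, -33.143, -0.0, 0.008, 0.0], 'ee_pos': [0.212, -0.534, 0.215], 'eef_rot': [-3.14, -0.0, 0.379], 'ft_force': [0.178, 0.055, 0.667], 'wrist_torque': [0.035, 0.038, -0.033], 'grip_force': 0.0, 'opening': 0.997}
scene [[406.592774694669, 0.0, 282.037418590743], [0.0, 406.592774694669, 207.40126658065824], [0.0, 0.0, 1.0]] [-0.08865853  0.          0.          0.          0.        ] [[-0.413, 0.637, -0.651, 1.252], [0.91, 0.277, -0.307, 0.381], [-0.016, -0.719, -0.695, 0.809], [0.0, 0.0, 0.0, 1.0]]
top [[480.92824328236793, 0.0, 267.91262070538187], [0.0, 480.92824328236793, 209.6290825673759], [0.0, 0.0, 1.0]] [0.02275247 0.         0.         0.         0.        ] [[-0.002, -0.993, 0.121, 0.409], [-1.0, 0.003, 0.003, 0.044], [-0.003, -0.121, -0.993, 1.424], [0.0, 0.0, 0.0, 1.0]]
```

View pics/scene0.png

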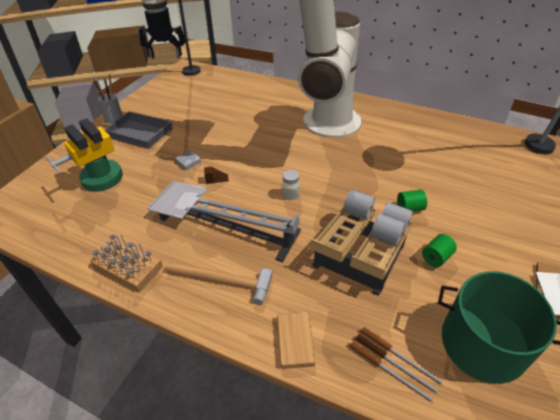

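View pics/top0.png

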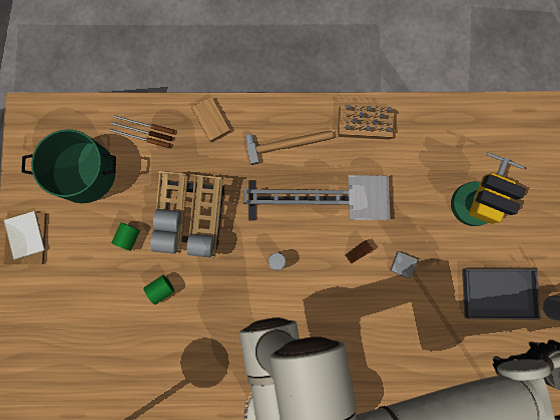

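The top view shows the rack at (190,215). Its left lane has 2 flasks, at (167,220) and (165,243), and its right lane has 1, at (201,245). The ramp runs from (250,200) at the high end to the plate at (370,197). The chock is at (360,250), the jar at (277,261), the bench block at (404,263) and the hammer at (255,150). Things that could be mistaken for flasks are the two green cylinders at (125,236) and (158,289), which are decoys. Only the grey ones on the lanes count.

```bash
cat > h.py <<'E'
from bench import *
import cv2,numpy as np
from scipy.spatial.transform import Rotation as Ro
def ray(c,px):
    p=cv2.undistortPoints(np.array(px,float).reshape(-1,1,2),c["mtx"],c["D"]).reshape(-1,2)
    E=np.array(c["extrinsics"]);d=np.c_[p,np.ones(len(p))]@E[:3,:3].T
    return E[:3,3],d
def plane(c,px,z):
    o,d=ray(c,px);z=np.broadcast_to(z,(len(d),));return o+d*((z-o[2])/d[:,2])[:,None]
def proj(c,P):
    E=np.linalg.inv(c["extrinsics"]);r,_=cv2.Rodrigues(E[:3,:3])
    return cv2.projectPoints(np.array(P,float).reshape(-1,1,3),r,E[:3,3],c["mtx"],c["D"])[0].reshape(-1,2)
E
python3 - <<'E'
from h import *
f=cv2.imread("pics/top0.png")
cv2.imwrite("pics/crop1.png",cv2.resize(f[160:280,150:420],None,fx=2.96,fy=2.96,interpolation=cv2.INTER_CUBIC))
E
```

```text
(no output)
```

View pics/crop1.png

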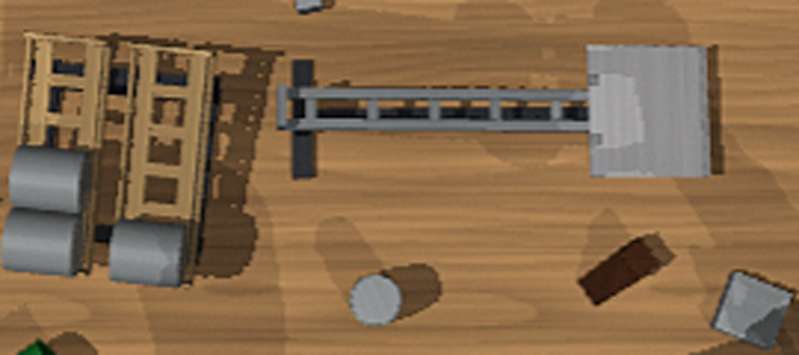

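The crop shows the flasks, the ramp with its nibs at (595,78) and (595,140), and the chock at (625,268), with a lighter end at (660,247).

```bash
python3 - <<'E'
from h import *
f=cv2.imread("pics/scene0.png")
a=cv2.resize(f[150:250,140:310],None,fx=4.6,fy=4.6,interpolation=cv2.INTER_CUBIC)
cv2.imwrite("pics/crop2.png",a)
c=camera("top");s=lambda L:[(150+x/2.96-.3,160+y/2.96-.3) for x,y in L]
np.set_printoptions(precision=4,suppress=True)
print("plate corners lo/hi",plane(c,s([(710,46),(710,177),(588,46),(588,177)]),[.037,.037,.0487,.0487]))
print("nibs",plane(c,s([(596,78),(596,140)]),[.051,.051]))
print("top stop mid",plane(c,s([(283,108)]),.098))
print("chock @0",plane(c,s([(580,281),(597,305),(675,255),(655,235)]),0.0))
print("chock @42",plane(c,s([(580,281),(597,305),(675,255),(655,235)]),0.042))
print("jar,block",plane(c,s([(376,300)]),.075),plane(c,s([(755,308)]),.02))
# flask top line: centres visible
print("flask tops",plane(c,s([(40,242),(48,178),(147,254)]),[.11,.12,.11]))
E
```

```text
plate corners lo/hi [[ 0.6784 -0.3087  0.037 ]
 [ 0.5484 -0.3045  0.037 ]
 [ 0.6766 -0.1865  0.0487]
 [ 0.5475 -0.1836  0.0487]]
nibs [[ 0.6443 -0.1932  0.051 ]
 [ 0.5833 -0.1918  0.051 ]]
top stop mid [[0.6085 0.11   0.098 ]]
chock @0 [[ 0.4484 -0.1813  0.    ]
 [ 0.4247 -0.1976  0.    ]
 [ 0.4741 -0.2764  0.    ]
 [ 0.4941 -0.2571  0.    ]]
chock @42 [[ 0.4473 -0.1747  0.042 ]
 [ 0.4242 -0.1905  0.042 ]
 [ 0.4722 -0.2669  0.042 ]
 [ 0.4915 -0.2482  0.042 ]]
jar,block [[0.4289 0.0229 0.075 ]] [[ 0.4214 -0.3482  0.02  ]]
flask tops [[0.4824 0.3329 0.11  ]
 [0.5407 0.3248 0.12  ]
 [0.4711 0.2342 0.11  ]]
```

View pics/crop2.png

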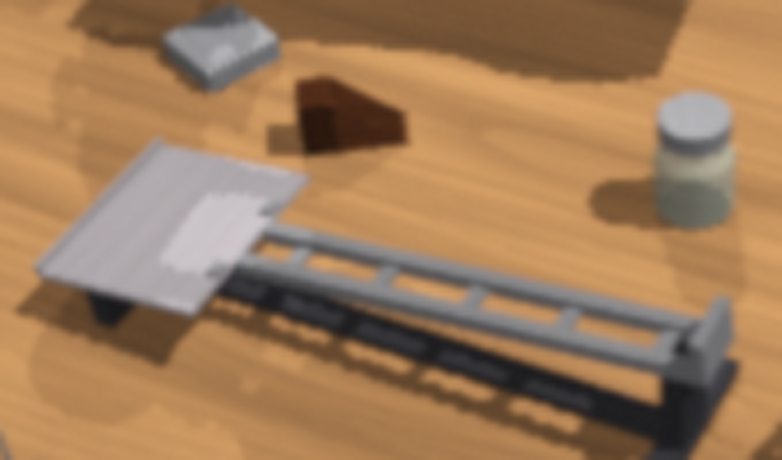

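The scene crop shows the chock's tall block at the left (300-330,110) and its tip at (405,130), so the tip points towards +y and the robot. The deck's lowest place is near (0.612,-0.174), and the rack yaw is about -7°. I'll move over the chock and ramp to look closer.

```bash
python3 -m crank '[[4.14,-2.34,-0.94,0],[4.14,-2.34,-0.94,0],[4.14,-2.34,-0.94,0],[4.14,-2.34,-0.94,0],[4.14,-2.34,-0.94,0],[4.14,-2.34,-0.94,0],[4.14,-2.34,-0.94,0],[4.14,-2.34,-0.94,0],[4.14,-2.34,-0.94,0]]'
python3 -m crank '[[0,0,0,-8.5],[0,0,0,-8.5],[0,0,0,-8.5],[0,0,0,-8.5],[0,0,0,-8.5],[0,0,0,-8.5],[0,0,0,-8.5],[0,0,0,-8.5],[0,0,0,0]]'
python3 - <<'E'
from h import *
c=camera("wrist");s=read_state();cv2.imwrite("pics/w1.png",c["frame"]);print(s["ee_pos"],s["eef_rot"],s["q"])
np.savez("pics/w1.npz",**c)
print(np.round(c["extrinsics"],3).tolist())
E
```

```text
time: 1.05
ee_pos: [0.4817, -0.1989, 0.3008]
eef_rot: [-3.142, 0.0, 0.379]
ft_force: [0.1, -1.1, -0.5]
opening: 0.999
grip_force: 0.0
time: 1.95
ee_pos: [0.4808, -0.2007, 0.3002]
eef_rot: [-3.141, -0.0, 1.566]
ft_force: [0.4, -0.2, 0.3]
opening: 1.0
grip_force: 0.0
[ 0.48077846 -0.2006523   0.30029065] [-3.14107734e+00 -3.73708964e-04  1.56254085e+00] [-6.27605004e-01 -2.67778097e-02  1.62626389e+00  5.15486080e-06
  1.54274311e+00 -6.19349773e-01]
[[1.0, -0.004, -0.003, 0.48], [-0.005, -0.953, -0.304, -0.124], [-0.001, 0.304, -0.953, 0.458], [0.0, 0.0, 0.0, 1.0]]
```

View pics/w1.png

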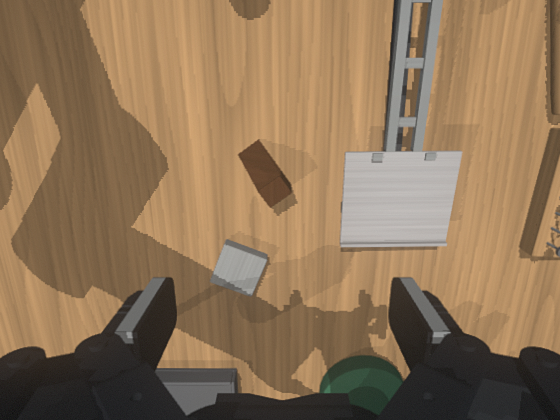

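The wrist view shows the plate corners at (346,152), (462,152), (446,244) and (341,246). The nibs are at (377,157) and (430,156), and the chock's tip edge runs from (239,154) to (260,140). The bench block is at (240,267).

```bash
python3 - <<'E'
from h import *
np.set_printoptions(precision=4,suppress=True)
c=dict(np.load("pics/w1.npz"));f=c["frame"]
print("plate",plane(c,[(346,152),(462,152),(341,246),(446,244)],[.0487,.0487,.037,.037]))
print("nibs",plane(c,[(377,157),(430,156)],.051))
print("bars far: left edge/right edge",plane(c,[(400,20),(439,20),(388,145),(423,145)],[.065,.065,.05,.05]))
print("tip",plane(c,[(239,154),(260,140)],.001))
hsv=cv2.cvtColor(f,cv2.COLOR_BGR2HSV)
cv2.imwrite("pics/w1c.png",np.hstack([cv2.resize(f[130:220,225:305],None,fx=5,fy=5,interpolation=cv2.INTER_CUBIC),cv2.resize(f[135:225,370:440],None,fx=5,fy=5,interpolation=cv2.INTER_CUBIC)]))
E
```

```text
plate [[ 0.5501 -0.188   0.0487]
 [ 0.6791 -0.1884  0.0487]
 [ 0.5514 -0.3058  0.037 ]
 [ 0.6811 -0.3039  0.037 ]]
nibs [[ 0.5842 -0.1933  0.051 ]
 [ 0.643  -0.1924  0.051 ]]
bars far: left edge/right edge [[ 0.5936 -0.0581  0.065 ]
 [ 0.6314 -0.0581  0.065 ]
 [ 0.5956 -0.1803  0.05  ]
 [ 0.6342 -0.1804  0.05  ]]
tip [[ 0.4259 -0.1974  0.001 ]
 [ 0.4523 -0.1804  0.001 ]]
```

View pics/w1c.png

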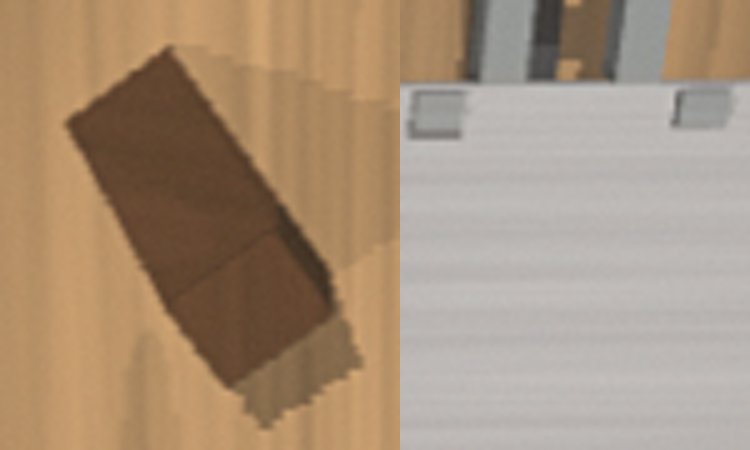

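The left crop shows the chock's tip edge at (67,122)-(170,45) and the block top at (170,302), (275,232), (333,305) and (230,385). The right crop shows the two nibs clearly. Next I'll look at the rack.

```bash
python3 -m crank '[[4.8,-0.2,0,0],[4.8,-0.2,0,0],[4.8,-0.2,0,0],[4.8,-0.2,0,0],[4.8,-0.2,0,0],[4.8,-0.2,0,0],[4.8,-0.2,0,0],[4.8,-0.2,0,0],[4.8,-0.2,0,0],[4.8,-0.2,0,0]]' >/dev/null
python3 -m crank '[[0,0,0,-8.35],[0,0,0,-8.35],[0,0,0,-8.35],[0,0,0,-8.35],[0,0,0,-8.35],[0,0,0,-8.35],[0,0,0,-8.35],[0,0,0,-8.35],[0,0,0,-8.35],[0,0,0,-8.35]]' >/dev/null;python3 -m crank '[[0,0,0,0],[0,0,0,0]]'
python3 - <<'E'
from h import *
np.set_printoptions(precision=4,suppress=True)
c0=dict(np.load("pics/w1.npz"))
print("chock",plane(c0,[(238.3,154.3),(258.9,138.9),(258.9,190.3),(279.9,176.3),(291.5,190.9),(270.9,206.9)],[.001,.001,.042,.042,.042,.042]))
c=camera("wrist");s=read_state();cv2.imwrite("pics/w2.png",c["frame"]);print(s["ee_pos"],s["eef_rot"],s["q"])
np.savez("pics/w2.npz",**c)
E
```

```text
time: 4.2
ee_pos: [0.4634, 0.2793, 0.3005]
eef_rot: [-3.141, -0.0, 3.018]
ft_force: [-0.3, -0.9, -0.0]
opening: 1.0
grip_force: 0.0
chock [[ 0.425  -0.1978  0.001 ]
 [ 0.451  -0.179   0.001 ]
 [ 0.4522 -0.2331  0.042 ]
 [ 0.4767 -0.2167  0.042 ]
 [ 0.49   -0.234   0.042 ]
 [ 0.4658 -0.2534  0.042 ]]
[0.4634 0.2793 0.3005] [-3.1415 -0.0002  3.0186] [ 0.319   0.0262  1.5729  0.      1.5427 -1.1288]
```

View pics/w2.png

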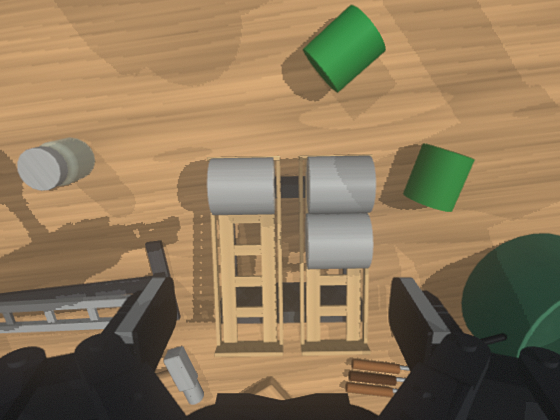

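The wrist view shows flask4 spanning (208–275,157–215) and flask1 (307–376,155–213), with flask2 behind flask1 at (340,240). The decoys are green, at (345,48) and (440,178).

```bash
cat >> h.py <<'E'
def cyl(c,l,r,t,b,outer):  # bisector of tangents, at axis height
    m=(l+r)/2;o,d=ray(c,[(m,t),(m,b)]);d/=np.linalg.norm(d,axis=1)[:,None];v=d.sum(0)
    P=o+v*(.0795-o[2])/v[2]
    e=plane(c,[(outer,(t+b)/2)],.109)[0]
    return P,e
def go(x,y,z,yawdeg):
    s=read_state();p=s["ee_pos"];a=s["eef_rot"][2];d=np.array([x,y,z])-p
    t=np.array([np.cos(a)*d[0]+np.sin(a)*d[1],np.sin(a)*d[0]-np.cos(a)*d[1],-d[2]])*100
    print("tool cm",t.round(2),"roll",round(-((yawdeg-np.degrees(a)+180)%360-180),2))
E
python3 - <<'E'
from h import *
np.set_printoptions(precision=4,suppress=True)
c=dict(np.load("pics/w2.npz"))
hsv=cv2.cvtColor(c["frame"],cv2.COLOR_BGR2HSV)
m=((hsv[...,1]<45)&(hsv[...,2]>90)).astype(np.uint8)
m[:,:190]=0;m[:,390:]=0;m[:140]=0;m[280:]=0
n,l,st,ce=cv2.connectedComponentsWithStats(m);print(st[st[:,4]>500],ce[st[:,4]>500])
for a in [(307,376,155.5,213,376),(208,275,157,214.5,208)]: print(cyl(c,*a))
E
```

```text
[[     0      0    560    420 224086]
 [   306    156     70    113   7394]
 [   207    158     68     57   3720]] [[278.1624 209.824 ]
 [339.4413 211.5824]
 [240.9309 185.8441]]
(array([0.4851, 0.3384, 0.0795]), array([0.4813, 0.3677, 0.109 ]))
(array([0.4737, 0.2338, 0.0795]), array([0.4626, 0.2057, 0.109 ]))
```

```bash
python3 -c "
from h import *
go(.484,.336,.15,173)"
```

```text
tool cm [-1.35  5.88 15.05] roll -0.05
```

```bash
python3 -m crank '[[-0.34,1.47,3.76,0],[-0.34,1.47,3.76,0],[-0.34,1.47,3.76,0],[-0.33,1.47,3.77,0],[0,0,0,0],[0,0,0,0]]' 0.95
python3 - <<'E'
from h import *
c=camera("wrist");cv2.imwrite("pics/w3.png",c["frame"]);np.savez("pics/w3.npz",**c);go(.484,.336,.081,173)
E
```

```text
time: 4.85
ee_pos: [0.4835, 0.3359, 0.1502]
eef_rot: [-3.141, -0.001, 3.022]
ft_force: [0.2, -0.8, 0.5]
opening: 0.953
grip_force: 0.0
tool cm [ 0.06 -0.02  7.1 ] roll 0.13
```

View pics/w3.png

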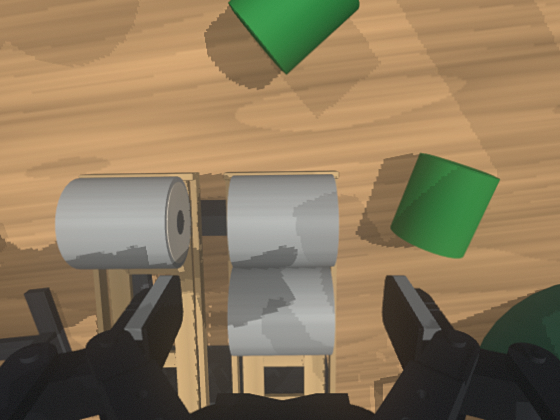

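The flask spans columns 228–339 (middle 283) and the jaws are centred at 283, so it is well centred. I'll check fore and aft from this view.

```bash
python3 - <<'E'
from h import *
c=dict(np.load("pics/w3.npz"));print(cyl(c,228,339,174,266,339))
E
python3 -m crank '[[0,0,2,0],[0,0,2,0],[0,0,1.5,0],[0,0,1.4,0],[0,0,0,0]]'
```

```text
(array([0.48445033, 0.33538883, 0.0795    ]), array([0.47807098, 0.36787406, 0.109     ]))
time: 5.4
ee_pos: [0.483, 0.3355, 0.08]
eef_rot: [-3.14, -0.002, 3.022]
ft_force: [-0.6, -0.5, -0.6]
opening: 0.951
grip_force: 0.0
```

```bash
python3 -m crank '[[0,0,0,0],[0,0,0,0],[0,0,0,0],[0,0,0,0],[0,0,0,0],[0,0,0,0],[0,0,0,0]]' 0.6 50
python3 -m crank '[[0,0,-1,0],[0,0,-2,0],[0,0,-3,0],[0,0,-3,0],[0,0,-3,0],[0,0,-2,0],[0,0,0,0],[0,0,0,0]]'
python3 -c "
from h import *
go(.6135,-.1786,.22,90.9)"
```

```text
time: 6.1
ee_pos: [0.4847, 0.3363, 0.0828]
eef_rot: [3.141, 0.002, 3.023]
ft_force: [-1.5, -1.9, 7.1]
opening: 0.722
grip_force: 55.4
time: 6.9
ee_pos: [0.4832, 0.336, 0.2201]
eef_rot: [-3.141, -0.001, 3.023]
ft_force: [-0.1, -0.4, -5.4]
opening: 0.728
grip_force: 56.1
tool cm [-1.902e+01 -4.956e+01  1.000e-02] roll 82.31
```

```bash
python3 -m crank '[[0,0,0,8.23],[0,0,0,8.23],[0,0,0,8.23],[0,0,0,8.23],[0,0,0,8.23],[0,0,0,8.23],[0,0,0,8.23],[0,0,0,8.23],[0,0,0,8.23],[0,0,0,8.23]]' >/dev/null
python3 -m crank '[[-4,1,0,0],[-4,1,0,0],[-4,1,0,0],[-4,1,0,0],[-4,1,0,0],[-4,1,0,0],[-4,1,0,0],[-4,1,0,0],[-4,1,0,0],[-4,1,0,0]]' >/dev/null
python3 -m crank '[[-4,1,0,0],[-3,0.8,0,0],[-2,0.4,0,0],[0,0,0,0],[0,0,0,0]]'
python3 -c "
from h import *
go(.6135,-.1786,.12,90.9)"
```

```text
time: 9.4
ee_pos: [0.6127, -0.1511, 0.2195]
eef_rot: [-3.139, -0.002, 1.586]
ft_force: [-0.2, -0.4, -4.1]
opening: 0.728
grip_force: 56.3
tool cm [-2.75  0.03  9.95] roll -0.01
```

```bash
python3 -m crank '[[-1.3,0,2.5,0],[-1.3,0,2.5,0],[0,0,2.5,0],[0,0,1.5,0],[0,0,0,0],[0,0,0,0]]'
python3 - <<'E'
from h import *
c=camera("wrist");cv2.imwrite("pics/w4.png",c["frame"][:, :]);np.savez("pics/w4.npz",**c);go(.6135,-.1775,.082,90.9)
E
```

```text
time: 10.0
ee_pos: [0.6143, -0.1771, 0.1318]
eef_rot: [3.141, 0.0, 1.588]
ft_force: [0.3, -0.6, -3.7]
opening: 0.722
grip_force: 56.4
tool cm [ 0.01 -0.14  5.08] roll 0.06
```

View pics/w4.png

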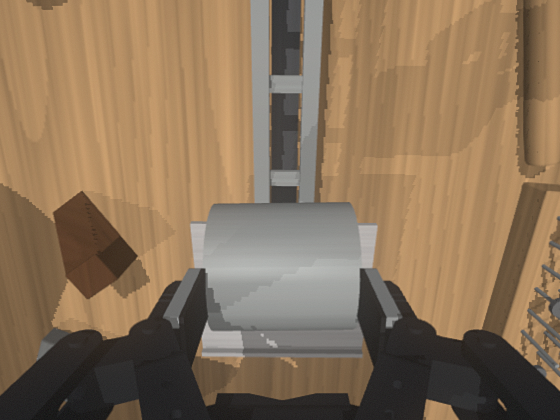

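The held flask (columns 205–360, middle 283) is centred over the bars (252–322) and plate (192–376). The chock is at (95,245). I'll lower slowly.

```bash
python3 -m crank '[[0,-0.05,2,0],[0,-0.05,1.5,0],[0,0,0.8,0],[0,0,0.2,0],[0,0,0,0],[0,0,0,0]]'
python3 -m crank '[[0,0,0.1,0],[0,0,0.1,0],[0,0,0,0]]'
```

```text
time: 10.65
ee_pos: [0.6135, -0.1782, 0.087]
eef_rot: [3.14, 0.001, 1.587]
ft_force: [-0.1, -0.5, -4.6]
opening: 0.725
grip_force: 56.4
time: 10.95
ee_pos: [0.6129, -0.1779, 0.0842]
eef_rot: [3.142, 0.0, 1.587]
ft_force: [0.0, -0.4, -5.4]
opening: 0.721
grip_force: 56.4
```

```bash
python3 -m crank '[[0,0,0.1,0],[0,0,0.05,0],[0,0,0,0]]'
python3 -m crank '[[0,0,0.1,0],[0,0,0.05,0],[0,0,0,0]]'
```

```text
time: 11.25
ee_pos: [0.6131, -0.178, 0.0833]
eef_rot: [3.141, 0.0, 1.587]
ft_force: [-0.8, 1.4, 0.1]
opening: 0.724
grip_force: 56.9
time: 11.55
ee_pos: [0.6133, -0.1782, 0.0831]
eef_rot: [3.141, 0.001, 1.587]
ft_force: [-4.0, 1.4, 7.2]
opening: 0.726
grip_force: 57.8
```

```bash
python3 -m crank '[[0,0,-0.08,0],[0,0,0,0]]'
python3 -m crank '[[0,0,0,0],[0,0,0,0],[0,0,0,0],[0,0,0,0]]' 0.9
python3 -m crank '[[0,0,-3,0],[0,0,-4,0],[0,0,-4,0],[0,0,-4,0],[0,0,-4,0],[0,0,0,0]]'
python3 - <<'E'
from h import *
c=camera("wrist");cv2.imwrite("pics/w5.png",c["frame"]);np.savez("pics/w5.npz",**c)
E
```

```text
time: 11.75
ee_pos: [0.6132, -0.1781, 0.0832]
eef_rot: [3.141, 0.001, 1.587]
ft_force: [-3.2, 1.7, 6.9]
opening: 0.726
grip_force: 57.6
time: 12.15
ee_pos: [0.613, -0.178, 0.0818]
eef_rot: [3.141, 0.0, 1.587]
ft_force: [-0.7, 0.2, -0.8]
opening: 0.9
grip_force: 0.0
time: 12.75
ee_pos: [0.616, -0.1794, 0.2801]
eef_rot: [3.13, 0.006, 1.587]
ft_force: [0.3, 0.9, 0.7]
opening: 0.904
grip_force: 0.0
```

View pics/w5.png

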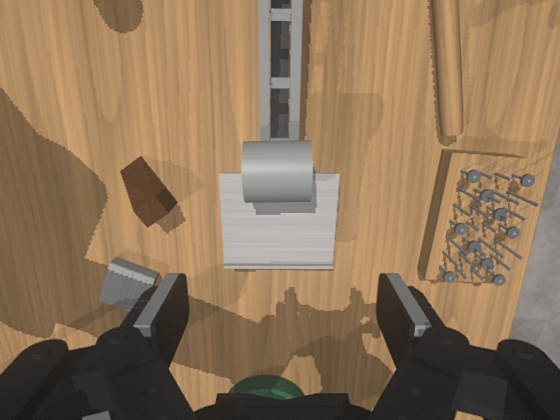

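The flask rests at (277,170), across the bars and square to them. The chock is at (150,190), with its tip edge at about (121,186)–(141,157). I'll measure the chock again.

```bash
python3 - <<'E'
from h import *
np.set_printoptions(precision=4,suppress=True)
c=dict(np.load("pics/w5.npz"));f=c["frame"]
# predicted old chock corners in this view
old=[(.425,-.198,.001),(.451,-.179,.001),(.4522,-.2331,.042),(.4767,-.2167,.042),(.49,-.234,.042),(.4658,-.2534,.042)]
print(proj(c,old))
a=cv2.resize(f[150:240,105:190],None,fx=6,fy=6,interpolation=cv2.INTER_CUBIC);cv2.imwrite("pics/w5c.png",a)
print(cyl(c,243,312,139.5,203,312))
E
```

```text
[[120.765  171.1637]
 [140.8655 155.6238]
 [134.0109 209.9402]
 [154.5239 196.1283]
 [167.7786 211.0851]
 [147.8857 227.0148]]
(array([ 0.6125, -0.1791,  0.0795]), array([ 0.6436, -0.172 ,  0.109 ]))
```

View pics/w5c.png

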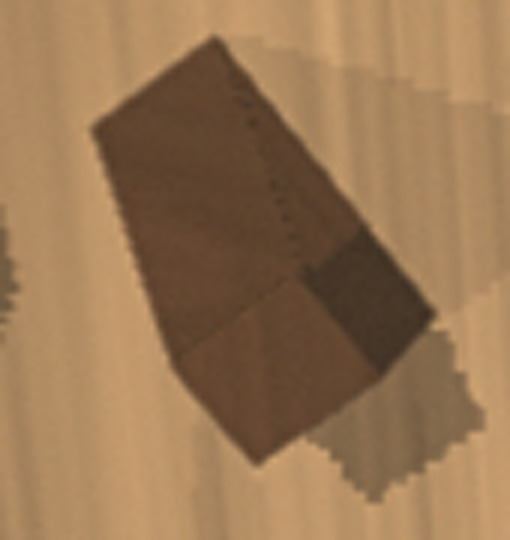

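The chock has not moved: tip at (0.438,-0.188), yaw 126°, block centre (0.4715,-0.2346).

```bash
python3 -m crank '[[0,0,0,-8.5],[0,0,0,-8.5],[0,0,0,-8.5],[0,0,0,-8.5],[0,0,0,-1],[0,0,0,0],[0,0,0,0]]' 0.65
python3 -c "
from h import *
go(.4715,-.2346,.08,126)"
```

```text
time: 13.5
ee_pos: [0.6126, -0.1778, 0.2712]
eef_rot: [-3.141, -0.001, 2.195]
ft_force: [-0.1, 0.4, 0.3]
opening: 0.651
grip_force: 0.0
tool cm [  3.64 -14.77  19.12] roll -0.24
```

```bash
python3 -m crank '[[0.7,-2.95,0,0],[0.7,-2.95,0,0],[0.7,-2.95,2,0],[0.7,-2.95,4,0],[0.8,-2.97,4,0],[0,0,3.5,0],[0,0,3,0],[0,0,0,0],[0,0,0,0]]'
python3 - <<'E'
from h import *
go(.4715,-.2346,.030,126)
c=camera("wrist");cv2.imwrite("pics/w6.png",c["frame"])
E
```

```text
time: 14.4
ee_pos: [0.4726, -0.2352, 0.1079]
eef_rot: [-3.142, -0.0, 2.197]
ft_force: [-0.0, -0.4, 0.7]
opening: 0.649
grip_force: 0.0
tool cm [ 0.12 -0.05  7.79] roll -0.14
```

View pics/w6.png

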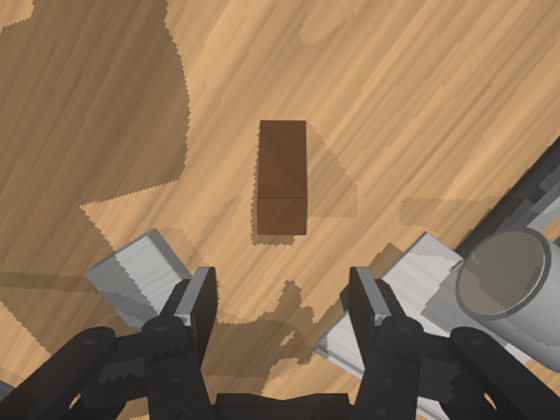

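The chock is straight in the image at columns 258–307, and the jaws are centred on it at 282. Descending to grip.

```bash
python3 -m crank '[[0.1,0,3,0],[0,0,2.5,0],[0,0,1.5,0],[0,0,0.7,0],[0,0,0,0]]'
python3 -m crank '[[0,0,0,0],[0,0,0,0],[0,0,0,0],[0,0,0,0],[0,0,0,0],[0,0,0,0]]' 0.25 25
python3 -m crank '[[0,0,-1,0],[0,0,-3,0],[0,0,-4,0],[0,0,-4,0],[0,0,0,0],[0,0,0,0]]'
python3 -c "
from h import *
go(.615,-.26,.14,90.9)"
```

```text
time: 14.95
ee_pos: [0.4727, -0.2349, 0.0313]
eef_rot: [3.141, 0.001, 2.197]
ft_force: [0.6, 0.1, -0.1]
opening: 0.65
grip_force: 0.0
time: 15.55
ee_pos: [0.4719, -0.2344, 0.0305]
eef_rot: [3.142, 0.0, 2.197]
ft_force: [0.5, 0.1, -0.5]
opening: 0.247
grip_force: 0.0
time: 16.15
ee_pos: [0.4727, -0.235, 0.1521]
eef_rot: [3.141, 0.003, 2.197]
ft_force: [-0.7, 0.5, -0.5]
opening: 0.256
grip_force: 0.0
tool cm [-10.37  10.06   1.21] roll 35.0
```

The grip closed on nothing, so I'll look.

```bash
python3 - <<'E'
from h import *
c=camera("wrist");np.savez("pics/w7.npz",**c);cv2.imwrite("pics/w7.png",c["frame"])
E
```

```text
(no output)
```

View pics/w7.png

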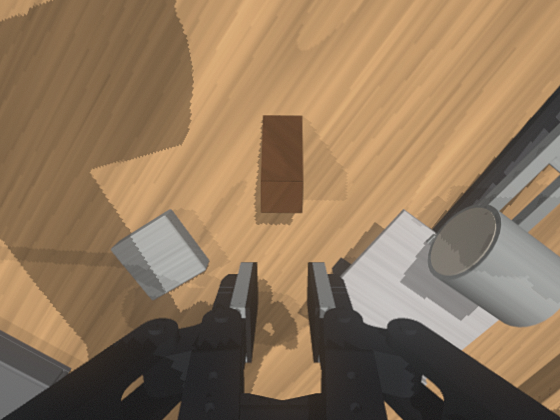

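The chock is still at (282,165) and looks undisturbed. I'll measure it from here.

```bash
python3 - <<'E'
from h import *
np.set_printoptions(precision=4,suppress=True)
c=dict(np.load("pics/w7.npz"))
print(plane(c,[(263,115),(302,116),(262,181),(303,181),(303,212),(261,212)],[.001,.001,.042,.042,.042,.042]))
print(c["extrinsics"][:3,3],read_state()["ee_pos"],read_state()["eef_rot"])
E
```

```text
[[ 0.4243 -0.1971  0.001 ]
 [ 0.4504 -0.1792  0.001 ]
 [ 0.4511 -0.2333  0.042 ]
 [ 0.4758 -0.2155  0.042 ]
 [ 0.4903 -0.2348  0.042 ]
 [ 0.4644 -0.2536  0.042 ]]
[ 0.4254 -0.1726  0.3096] [ 0.4718 -0.2343  0.1505] [-3.1416 -0.0001  2.1975]
```

```bash
python3 -m crank '[[0.1,0,0,0],[0,0,0,0],[0,0,0,0],[0,0,0,0]]' 0.6 40
python3 -m crank '[[0,0,4,0],[0,0,4,0],[0,0,2.5,0],[0,0,1.6,0],[0,0,0,0]]'
for i in 1 2 3 4; do python3 -m crank '[[0,0,0,0],[0,0,0,0]]' 0 40 | egrep 'ee_pos|force|open'; done
python3 - <<'E'
from h import *
c=camera("wrist");np.savez("pics/w8.npz",**c);cv2.imwrite("pics/w8.png",c["frame"])
hsv=cv2.cvtColor(c["frame"],cv2.COLOR_BGR2HSV);m=((hsv[...,0]<14)&(hsv[...,1]>100)&(hsv[...,2]<120)).astype(np.uint8)
n,l,st,ce=cv2.connectedComponentsWithStats(m);print(st[st[:,4]>300],ce[st[:,4]>300])
E
```

```text
time: 16.6
ee_pos: [0.4711, -0.2334, 0.1498]
eef_rot: [-3.141, -0.001, 2.197]
ft_force: [0.8, 0.3, -1.1]
opening: 0.602
grip_force: 0.0
time: 17.1
ee_pos: [0.4693, -0.232, 0.0266]
eef_rot: [-3.14, -0.006, 2.197]
ft_force: [-1.3, 0.8, -0.1]
opening: 0.598
grip_force: 0.0
ee_pos: [0.4723, -0.2344, 0.0309]
ft_force: [0.3, -1.0, 0.4]
opening: 0.268
grip_force: 0.0
ee_pos: [0.472, -0.2341, 0.0304]
ft_force: [0.1, 0.1, -0.3]
opening: 0.003
grip_force: 0.0
ee_pos: [0.4715, -0.2337, 0.0297]
ft_force: [-0.1, 0.4, 1.0]
opening: 0.002
grip_force: 0.0
ee_pos: [0.4713, -0.2336, 0.0294]
ft_force: [-0.1, -0.7, 0.6]
opening: 0.001
grip_force: 0.0
[[     0      0    560    420 226609]
 [   246    136     73    145   8589]] [[279.39978995 209.68162341]
 [282.15147281 204.69111654]]
```

```bash
python3 - <<'E'
from h import *
np.set_printoptions(precision=4,suppress=True)
c=dict(np.load("pics/w8.npz"));f=c["frame"]
old=[(.4243,-.1971,.001),(.4504,-.1792,.001),(.4511,-.2333,.042),(.4758,-.2155,.042),(.4903,-.2348,.042),(.4644,-.2536,.042)]
print(proj(c,old)); print(proj(c,[(.472,-.234,.011),(.472,-.234,.03),(.472,-.234,.05)]))
print(c["extrinsics"])
hsv=cv2.cvtColor(f,cv2.COLOR_BGR2HSV)
for r in range(130,420,10): print(r,hsv[r,282].tolist(),hsv[r,260].tolist())
E
```

```text
[[251.6992 134.9795]
 [315.426  136.6128]
 [247.9382 252.573 ]
 [319.174  252.705 ]
 [318.4587 302.1   ]
 [246.9782 302.1865]]
[[285.821  250.4325]
 [286.2028 267.0257]
 [286.7003 288.6714]]
[[ 0.8101  0.5585  0.1782  0.4244]
 [ 0.5863 -0.7717 -0.2465 -0.1715]
 [-0.0001  0.3042 -0.9526  0.1871]
 [ 0.      0.      0.      1.    ]]
130 [16, 114, 206] [15, 112, 207]
140 [13, 131, 103] [13, 132, 106]
150 [12, 127, 104] [12, 132, 104]
160 [12, 131, 105] [13, 134, 101]
170 [13, 138, 100] [13, 131, 103]
180 [13, 137, 97] [12, 132, 106]
190 [13, 131, 101] [12, 133, 111]
200 [13, 139, 99] [11, 136, 111]
210 [12, 135, 106] [12, 136, 109]
220 [12, 137, 108] [12, 136, 109]
230 [12, 136, 105] [12, 140, 106]
240 [11, 131, 105] [12, 129, 101]
250 [12, 130, 102] [14, 135, 102]
260 [13, 129, 99] [12, 132, 106]
270 [10, 55, 56] [13, 131, 105]
280 [11, 51, 55] [9, 56, 59]
290 [13, 44, 52] [12, 64, 52]
300 [15, 42, 49] [19, 40, 51]
310 [20, 26, 58] [8, 36, 56]
320 [8, 18, 57] [0, 9, 57]
330 [8, 24, 43] [6, 28, 46]
340 [20, 17, 44] [0, 22, 46]
350 [10, 20, 38] [90, 7, 37]
360 [135, 13, 38] [120, 7, 39]
370 [16, 111, 136] [120, 19, 41]
380 [15, 109, 129] [75, 13, 38]
390 [16, 111, 126] [120, 7, 36]
400 [15, 36, 43] [105, 14, 36]
410 [100, 21, 37] [120, 12, 42]
```

```bash
python3 - <<'E'
from h import *
f=cv2.imread("pics/w8.png");s=camera("scene")["frame"];t=camera("top")["frame"]
z=lambda a,w,h:cv2.resize(a,(w,h),interpolation=cv2.INTER_CUBIC)
top=np.hstack([z(f[110:410,170:390],400,300*400//220*300//409 if 0 else 300),z(s[110:230,130:290],400,300)])
bot=np.hstack([z(t[160:280,250:410],400,300),z(s[60:180,250:410],400,300)])
cv2.imwrite("pics/m.png",np.vstack([top,bot]))
E
```

```text
(no output)
```

View pics/m.png

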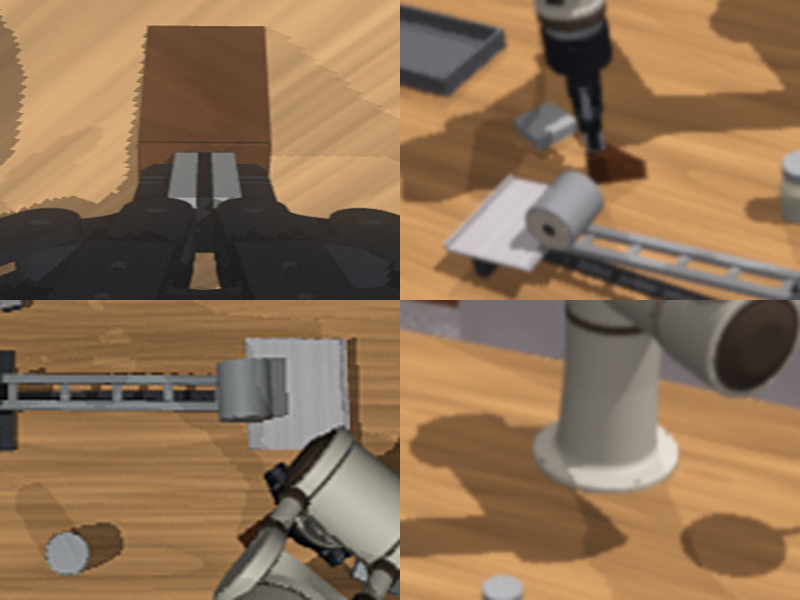

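The wrist panel shows the closed fingertips standing above the block's top face, so the real fingertips reach less far down than stated. I'll open and feel my way lower.

```bash
python3 -m crank '[[0,0,-0.5,0],[0,0,0,0],[0,0,0,0],[0,0,0,0]]' 0.55 | grep -v rot
for i in 1 2 3 4; do python3 -m crank '[[0,0,0.25,0],[0,0,0.25,0],[0,0,0,0]]' | egrep 'ee_pos|ft_force'; done
```

```text
time: 18.45
ee_pos: [0.4714, -0.2336, 0.0345]
ft_force: [-1.0, -0.7, -0.7]
opening: 0.55
grip_force: 0.0
ee_pos: [0.4709, -0.2333, 0.0288]
ft_force: [0.2, -0.3, -1.0]
ee_pos: [0.471, -0.2334, 0.0239]
ft_force: [0.3, -0.1, -0.2]
ee_pos: [0.4711, -0.2334, 0.019]
ft_force: [-0.1, 0.9, -0.8]
ee_pos: [0.4711, -0.2334, 0.014]
ft_force: [0.5, 0.2, 0.7]
```

```bash
for i in 1 2; do python3 -m crank '[[0,0,0.25,0],[0,0,0.25,0],[0,0,0,0]]' | egrep 'ee_pos|ft_force'; done
python3 -m crank '[[0,0,0,0],[0,0,0,0],[0,0,0,0],[0,0,0,0],[0,0,0,0],[0,0,0,0]]' 0.25 30
```

```text
ee_pos: [0.471, -0.2334, 0.009]
ft_force: [0.1, 0.2, 0.1]
ee_pos: [0.471, -0.2334, 0.004]
ft_force: [-0.3, 0.1, 0.3]
time: 20.85
ee_pos: [0.4714, -0.2337, 0.0045]
eef_rot: [3.142, 0.0, 2.197]
ft_force: [0.1, -1.1, 0.6]
opening: 0.364
grip_force: 30.7
```

Gripped at opening 0.364, about 32 mm. Lift, turn and carry.

```bash
python3 -m crank '[[0,0,-1,0],[0,0,-3,0],[0,0,-4,0],[0,0,-4,0],[0,0,-3,0],[0,0,0,7],[0,0,0,7],[0,0,0,7],[0,0,0,7],[0,0,0,7]]' 
python3 -c "
from h import *
go(.615,-.2675,.10,90.9)"
```

```text
time: 21.85
ee_pos: [0.4711, -0.2333, 0.1548]
eef_rot: [-3.141, -0.0, 1.582]
ft_force: [0.7, -0.0, -1.2]
opening: 0.368
grip_force: 30.5
tool cm [-3.57 14.35  5.48] roll -0.28
```

```bash
python3 -m crank '[[-0.9,3.6,0,0],[-0.9,3.6,0,0],[-0.9,3.6,0,0],[-0.87,3.55,0,0],[0,0,2.5,0],[0,0,2.5,0],[0,0,2.5,0],[0,0,1,0],[0,0,0,0],[0,0,0,0]]'
python3 - <<'E'
from h import *
np.set_printoptions(precision=4,suppress=True)
go(.615,-.2675,.052,90.9)
c=camera("wrist");np.savez("pics/w9.npz",**c);f=c["frame"]
hsv=cv2.cvtColor(f,cv2.COLOR_BGR2HSV);m=((hsv[...,0]<16)&(hsv[...,1]>90)&(hsv[...,2]<125)).astype(np.uint8)
n,l,st,ce=cv2.connectedComponentsWithStats(m)
for i in range(1,n):
    if st[i,4]>300: print(st[i],ce[i],[tuple(p[0]) for p in cv2.approxPolyDP(cv2.findContours((l==i).astype(np.uint8),0,2)[0][0],4,True)])
E
```

```text
time: 22.85
ee_pos: [0.616, -0.2674, 0.0708]
eef_rot: [3.14, 0.001, 1.587]
ft_force: [0.5, -0.3, -1.1]
opening: 0.369
grip_force: 30.8
tool cm [-0.01 -0.1   1.88] roll 0.01
[  240   143    86   202 14928] [283.1243 247.5715] [(np.int32(319), np.int32(144)), (np.int32(276), np.int32(144)), (np.int32(282), np.int32(151)), (np.int32(271), np.int32(161)), (np.int32(246), np.int32(161)), (np.int32(240), np.int32(279)), (np.int32(251), np.int32(280)), (np.int32(240), np.int32(282)), (np.int32(240), np.int32(343)), (np.int32(247), np.int32(337)), (np.int32(260), np.int32(337)), (np.int32(260), np.int32(344)), (np.int32(269), np.int32(337)), (np.int32(323), np.int32(337)), (np.int32(320), np.int32(161)), (np.int32(310), np.int32(156))]
```

```bash
python3 - <<'E'
from h import *
np.set_printoptions(precision=4,suppress=True)
c=dict(np.load("pics/w9.npz"))
print(plane(c,[(246,161),(320,161)],.0673))
E
for i in 1 2; do python3 -m crank '[[0,-0.02,0.4,0],[0,-0.02,0.4,0],[0,0,0,0]]' | egrep 'ee_pos|ft_force'; done
python3 -m crank '[[0,0,0.1,0],[0,0,0.1,0],[0,0,0,0]]' | egrep 'ee_pos|ft_force'
```

```text
[[ 0.5982 -0.22    0.0673]
 [ 0.6307 -0.2195  0.0673]]
ee_pos: [0.6146, -0.2669, 0.061]
ft_force: [-0.1, -0.1, -0.7]
ee_pos: [0.614, -0.2667, 0.0524]
ft_force: [-0.3, 0.7, -1.5]
ee_pos: [0.6146, -0.267, 0.0513]
ft_force: [0.6, 0.4, -1.3]
```

```bash
for i in 1 2 3; do python3 -m crank '[[0,0,0.1,0],[0,0,0,0]]' | egrep 'ee_pos|ft_force'; done
```

```text
ee_pos: [0.6148, -0.2672, 0.0507]
ft_force: [-0.4, 0.1, -0.3]
ee_pos: [0.6149, -0.2674, 0.0503]
ft_force: [-1.2, -1.3, 2.7]
ee_pos: [0.6151, -0.2678, 0.0496]
ft_force: [-0.9, -2.2, 5.2]
```

```bash
python3 -m crank '[[0,0,-0.1,0],[0,0,0,0]]' - 20 >/dev/null
python3 -m crank '[[0,0,0,0],[0,0,0,0],[0,0,0.2,0],[0,0,0.2,0],[0,0,0.1,0],[0,0,0,0]]' 0.45 | egrep 'ee_pos|ft_f|open'
python3 -m crank '[[0,0,0,0],[0,0,0,0],[0,0,0,0],[0,0,0,0],[0,0,0,0]]' 0.25 22 | egrep 'ee_pos|force|open'
```

```text
ee_pos: [0.6143, -0.2669, 0.0439]
ft_force: [0.4, -0.6, 0.2]
opening: 0.447
ee_pos: [0.6145, -0.267, 0.0444]
ft_force: [0.0, -0.6, -1.6]
opening: 0.373
grip_force: 22.6
```

```bash
python3 -m crank '[[0.4,0,-0.042,0],[0.4,0,-0.042,0],[0.4,0,-0.042,0],[0.3,0,-0.032,0],[0,0,0,0]]' | egrep 'ee_pos|ft_f'
for i in 1 2 3; do python3 -m crank '[[0.1,0,-0.011,0],[0.1,0,-0.011,0],[0,0,0,0]]' | egrep 'ee_pos|ft_f'; done
cat >> h.py <<'E'
def flask(c,roi):
    x0,x1,y0,y1=roi;hsv=cv2.cvtColor(c["frame"],cv2.COLOR_BGR2HSV)
    m=((hsv[...,1]<45)&(hsv[...,2]>80)).astype(np.uint8);k=np.zeros_like(m);k[y0:y1,x0:x1]=m[y0:y1,x0:x1]
    n,l,st,ce=cv2.connectedComponentsWithStats(k);print(st[1:][st[1:,4]>200])
E
python3 - <<'E'
from h import *
c=camera("wrist");np.savez("pics/w10.npz",**c);cv2.imwrite("pics/w10.png",c["frame"])
np.set_printoptions(precision=4,suppress=True)
print(proj(c,[(.6135,-.1786,.11),(.6135,-.1884,.0487),(.6135,-.207,.09)]).round(0))
hsv=cv2.cvtColor(c["frame"],cv2.COLOR_BGR2HSV)
for r in range(40,330,10): print(r,hsv[r,282].tolist())
E
```

```text
ee_pos: [0.6144, -0.2513, 0.046]
ft_force: [-0.1, -0.6, -2.6]
ee_pos: [0.6143, -0.25, 0.0462]
ft_force: [-0.3, 0.7, -1.1]
ee_pos: [0.6143, -0.2479, 0.0465]
ft_force: [-0.3, 0.8, -1.1]
ee_pos: [0.6143, -0.2459, 0.0467]
ft_force: [0.3, 0.3, -1.4]
[[288. 132.]
 [285. 140.]
 [285. 214.]]
40 [50, 5, 152]
50 [50, 5, 156]
60 [40, 5, 161]
70 [60, 3, 165]
80 [60, 4, 176]
90 [60, 4, 192]
100 [50, 4, 203]
110 [60, 4, 190]
120 [30, 3, 177]
130 [45, 3, 170]
140 [45, 3, 164]
150 [40, 5, 158]
160 [60, 5, 156]
170 [40, 5, 145]
180 [45, 4, 139]
190 [60, 2, 131]
200 [60, 2, 115]
210 [30, 8, 95]
220 [8, 78, 59]
230 [12, 112, 84]
240 [11, 120, 91]
250 [11, 125, 92]
260 [12, 126, 91]
270 [12, 130, 92]
280 [11, 123, 87]
290 [12, 128, 72]
300 [12, 132, 83]
310 [13, 132, 83]
320 [12, 137, 82]
```

```bash
cat > trk.py <<'E'
from h import *
g0=cv2.cvtColor(np.load("pics/ref.npy"),cv2.COLOR_BGR2GRAY).astype(np.float32) if __import__("os").path.exists("pics/ref.npy") else None
out=[]
f=camera("scene")["frame"]
if g0 is None: np.save("pics/ref.npy",f)
else:
    P=proj(camera("scene"),[(.6135,-.165,.11)])[0].astype(int)
    g=cv2.cvtColor(f,cv2.COLOR_BGR2GRAY).astype(np.float32)
    sl=(slice(P[1]-9,P[1]+16),slice(P[0]-8,P[0]+16))
    print("flow", cv2.phaseCorrelate(g0[sl],g[sl],cv2.createHanningWindow((24,25),cv2.CV_32F)), np.abs(g0[sl]-g[sl]).mean())
E
python3 trk.py; python3 trk.py
for i in 1 2 3 4; do python3 -m crank '[[0.1,0,-0.011,0],[0,0,0,0]]' | egrep 'ee_pos|ft_f'; python3 trk.py; done
python3 -c "
from h import *
c=camera('scene');print(proj(c,[(.6135,-.1786,.08),(.6135,-.1686,.081)]))"
```

```text
flow ((0.015928895679950372, 0.43698093320120535), 0.9672624325752258) 0.12623823
ee_pos: [0.6142, -0.2451, 0.0467]
ft_force: [-0.8, 0.6, -1.8]
flow ((0.045165133765522114, 0.5123622675708397), 1.02792209704717) 0.35385984
ee_pos: [0.6142, -0.244, 0.0469]
ft_force: [0.5, -1.1, -1.3]
flow ((0.32760502924340784, 0.43990391070715873), 1.001379792690277) 1.0899866
ee_pos: [0.6142, -0.243, 0.047]
ft_force: [-0.7, 0.3, -1.6]
flow ((0.19093157203432654, 0.3509731666697018), 0.9467932486534119) 1.855594
ee_pos: [0.6142, -0.2419, 0.0471]
ft_force: [0.2, -0.2, -2.3]
flow ((0.049414541747813345, 0.31606894915582373), 0.9315460928281148) 2.458684
[[195.14956877 193.56329975]
 [198.20188873 194.27336383]]
```

Contact was at y≈-0.2446, after which the flask began to roll. I'll back off to just past contact and release.

```bash
python3 -m crank '[[-0.1,0,0.011,0],[-0.1,0,0.011,0],[0,0,0,0],[0,0,0,0]]' | egrep 'ee_pos|ft_f'; python3 trk.py
python3 -m crank '[[0,0,0,0],[0,0,0,0],[0,0,0,0]]' 0.6 | egrep 'ee_pos|ft_f'; python3 trk.py
python3 -m crank '[[0,0,-2,0],[0,0,-4,0],[0,0,-4,0],[0,0,-4,0],[0,0,-4,0],[0,0,-4,0],[0,0,0,0],[0,0,0,0]]' | egrep 'ee_pos|ft_f'; python3 trk.py
python3 - <<'E'
from h import *
np.set_printoptions(precision=4,suppress=True)
c=camera("wrist");np.savez("pics/w11.npz",**c);f=c["frame"]
hsv=cv2.cvtColor(f,cv2.COLOR_BGR2HSV);m=((hsv[...,0]<16)&(hsv[...,1]>90)&(hsv[...,2]<125)).astype(np.uint8)
n,l,st,ce=cv2.connectedComponentsWithStats(m)
for i in range(1,n):
    if st[i,4]>300: print(st[i],[tuple(map(int,p[0])) for p in cv2.approxPolyDP(cv2.findContours((l==i).astype(np.uint8),0,2)[0][0],3,True)])
print("expect block top",proj(c,[(.598,-.2312,.0865),(.630,-.2312,.0865),(.598,-.256,.084),(.63,-.256,.084)]))
E
```

```text
ee_pos: [0.6141, -0.2441, 0.0468]
ft_force: [-0.1, -0.3, -2.8]
flow ((0.1296187390853838, 0.4712994023532868), 0.9911110639572144) 0.94138074
ee_pos: [0.6145, -0.2441, 0.0473]
ft_force: [0.4, -0.1, 0.0]
flow ((0.09136753576300016, 0.4127914261051373), 0.9882658231258392) 0.9025692
ee_pos: [0.6148, -0.2443, 0.2683]
ft_force: [0.4, 0.3, -0.3]
flow ((0.14718478228764198, 0.038491571585364426), 1.018966143131256) 1.001159
[ 268  148   32   48 1373] [(268, 148), (268, 194), (298, 195), (299, 172), (268, 171), (287, 170), (291, 166), (289, 170), (299, 170), (299, 149)]
expect block top [[267.3025 164.9368]
 [302.1415 165.4942]
 [267.3174 190.3963]
 [301.1795 190.9335]]
```

The chock stays put at columns 268–299 and rows 148–195, as expected. Next is the left lane's second flask, which should have rolled to the front.

```bash
python3 -m crank '[[4.45,-1.05,0,0],[4.45,-1.05,0,0],[4.45,-1.05,0,0],[4.45,-1.05,0,0],[4.45,-1.05,0,0],[4.45,-1.05,0,0],[4.45,-1.05,0,0],[4.45,-1.05,0,0],[4.45,-1.05,0,0],[4.45,-1.05,0,0]]' 0.95 >/dev/null
python3 -m crank '[[4.45,-1.05,0,0],[4.45,-1.05,0,0],[4.45,-1.05,0,0],[0,0,0,-8.2],[0,0,0,-8.2],[0,0,0,-8.2],[0,0,0,-8.2],[0,0,0,-8.2],[0,0,0,-8.2],[0,0,0,-8.2]]' >/dev/null
python3 -m crank '[[0,0,0,-8.2],[0,0,0,-8.2],[0,0,0,-8.2],[0,0,0,0],[0,0,0,0]]'
python3 - <<'E'
from h import *
c=camera("wrist");np.savez("pics/w12.npz",**c)
go(.484,.336,.15,173);P=proj(c,[(.4845,.3365,.1095),(.474,.2365,.1095)]);print(P)
flask(c,(180,400,90,330))
E
```

```text
time: 32.9
ee_pos: [0.4681, 0.332, 0.2657]
eef_rot: [-3.141, -0.002, 3.014]
ft_force: [0.2, 0.6, 0.4]
opening: 0.947
grip_force: 0.0
tool cm [-1.52  0.59 11.59] roll -0.27
[[291.04900357 203.78577274]
 [177.90644922 206.2506347 ]]
[[ 251  164   73   63 4394]
 [ 180  166   44   63 2592]]
```

```bash
python3 - <<'E'
from h import *
c=dict(np.load("pics/w12.npz"));print(cyl(c,251,324,164,227,324))
E
python3 -m crank '[[-0.5,0.2,3,-0.1],[-0.5,0.2,4,-0.1],[-0.5,0.2,4.5,-0.1],[0,0,3,0],[0,0,2,0],[0,0,0,0]]'|egrep 'ee_pos|ft_f|rot'
python3 -m crank '[[0,0,1,0],[0,0,1,0],[0,0,0,0]]'|egrep 'ee_pos|ft_f'
python3 -c "
from h import *
go(.4845,.336,.055,173)"
```

```text
(array([0.48493067, 0.33368477, 0.0795    ]), array([0.4807689 , 0.36619175, 0.109     ]))
ee_pos: [0.4814, 0.3351, 0.0978]
eef_rot: [-3.138, -0.007, 3.021]
ft_force: [0.7, -0.3, 0.4]
ee_pos: [0.4838, 0.3362, 0.0812]
ft_force: [0.1, -0.6, -0.9]
tool cm [-0.07 -0.01  2.62] roll 0.18
```

```bash
for i in 1 2 3 4; do python3 -m crank '[[0,0.03,0.3,0],[0,0,0.3,0],[0,0,0,0]]'|egrep 'ee_pos|ft_f'; done
```

```text
ee_pos: [0.4842, 0.3367, 0.0758]
ft_force: [-0.6, 0.3, 0.6]
ee_pos: [0.4839, 0.3368, 0.0693]
ft_force: [0.4, 0.3, -0.7]
ee_pos: [0.4839, 0.337, 0.0632]
ft_force: [-0.3, 0.0, -0.5]
ee_pos: [0.484, 0.3374, 0.0573]
ft_force: [-1.1, -0.6, -0.4]
```

```bash
python3 -m crank '[[0,-0.2,0.2,0],[0,0,0,0],[0,0,0,0],[0,0,0,0],[0,0,0,0],[0,0,0,0],[0,0,0,0],[0,0,0,0]]' 0.6 50
python3 -m crank '[[0,0,-1,0],[0,0,-2,0],[0,0,-3,0],[0,0,-4,0],[0,0,-4,0],[0,0,-3,0],[0,0,0,0],[0,0,0,0]]'
```

```text
time: 35.85
ee_pos: [0.4842, 0.3353, 0.0559]
eef_rot: [-3.141, 0.0, 3.023]
ft_force: [0.4, -3.5, 1.7]
opening: 0.739
grip_force: 56.3
time: 36.65
ee_pos: [0.4835, 0.3357, 0.2249]
eef_rot: [3.142, -0.001, 3.023]
ft_force: [-0.3, 0.3, -5.2]
opening: 0.742
grip_force: 56.6
```

```bash
python3 -m crank '[[0,0,0,8.23],[0,0,0,8.23],[0,0,0,8.23],[0,0,0,8.23],[0,0,0,8.23],[0,0,0,8.23],[0,0,0,8.23],[0,0,0,8.23],[0,0,0,8.23],[0,0,0,8.23]]' >/dev/null
python3 -m crank '[[-4.2,1.2,0,0],[-4.2,1.2,0,0],[-4.2,1.2,0,0],[-4.2,1.2,0,0],[-4.2,1.2,0,0],[-4.2,1.2,0,0],[-4.2,1.2,0,0],[-4.2,1.2,0,0],[-4.2,1.2,0,0],[-4.2,1.2,0,0]]' >/dev/null
python3 -m crank '[[-2,0.4,0,0],[-0.5,0.1,0,0],[0,0,0,0],[0,0,0,0]]'
python3 -c "
from h import *
go(.6126,-.1175,.067,90.9)"; python3 trk.py
```

```text
time: 39.05
ee_pos: [0.6154, -0.1057, 0.2245]
eef_rot: [-3.139, -0.002, 1.588]
ft_force: [0.3, 0.6, -5.0]
opening: 0.744
grip_force: 56.8
tool cm [-1.18 -0.3  15.75] roll 0.07
flow ((-0.3311573894788147, 0.11320207589576192), 0.6105263098080953) 8.208294
```

```bash
python3 -m crank '[[-0.5,-0.15,3,0],[-0.6,-0.15,3.5,0],[0,0,3.5,0],[0,0,3,0],[0,0,1.5,0],[0,0,0.7,0],[0,0,0,0],[0,0,0,0]]'|egrep 'ee_pos|ft_f|rot'
for i in 1 2 3; do python3 -m crank '[[0,0,0.1,0],[0,0,0,0]]'|egrep 'ee_pos|ft_f'; done
```

```text
ee_pos: [0.6145, -0.1184, 0.0757]
eef_rot: [3.139, 0.001, 1.587]
ft_force: [-0.8, 1.0, -3.8]
ee_pos: [0.6146, -0.1181, 0.0749]
ft_force: [-0.4, 5.5, 1.2]
ee_pos: [0.6147, -0.1178, 0.074]
ft_force: [-0.4, 6.4, 1.8]
ee_pos: [0.6149, -0.1178, 0.0731]
ft_force: [-0.4, 5.6, 1.9]
```

```bash
python3 -m crank '[[0,0,-0.5,0],[0.25,-0.1,-0.3,0],[0.25,-0.1,0,0],[0,0,0.4,0],[0,0,0.4,0],[0,0,0,0],[0,0,0,0]]'|egrep 'ee_pos|ft_f|rot'
for i in 1 2 3 4 ; do python3 -m crank '[[0,0,0.15,0],[0,0,0.15,0],[0,0,0,0]]'|egrep 'ee_pos|ft_f'; done
```

```text
ee_pos: [0.6109, -0.1135, 0.0703]
eef_rot: [-3.141, -0.0, 1.586]
ft_force: [0.7, 0.7, -4.7]
ee_pos: [0.6111, -0.1135, 0.0676]
ft_force: [-0.0, -0.3, -5.0]
ee_pos: [0.611, -0.1134, 0.0645]
ft_force: [-0.1, 0.4, -3.7]
ee_pos: [0.6114, -0.1136, 0.0628]
ft_force: [-2.9, 0.4, 2.7]
ee_pos: [0.6115, -0.1136, 0.0627]
ft_force: [-11.5, 2.2, 19.7]
```

```bash
python3 -m crank '[[0,0,-0.22,0],[0,0,0,0]]'|egrep 'ee_pos|ft_f'
python3 -m crank '[[0,0,0,0],[0,0,0,0],[0,0,0,0],[0,0,0,0]]' 0.92|egrep 'ee_pos|ft_f'
python3 -m crank '[[0,0,-2,0],[0,0,-3,0],[0,0,-4,0],[0,0,-4,0],[0,0,-4,0],[0,0,-3.5,0],[-3,0,0,0],[-3,0,0,0],[0,0,0,0],[0,0,0,0]]'|egrep 'ee_pos|ft_f'
python3 - <<'E'
from h import *
np.set_printoptions(precision=4,suppress=True)
c=camera("wrist");np.savez("pics/w13.npz",**c);f=c["frame"]
hsv=cv2.cvtColor(f,cv2.COLOR_BGR2HSV);m=((hsv[...,0]<16)&(hsv[...,1]>90)&(hsv[...,2]<125)).astype(np.uint8)
n,l,st,ce=cv2.connectedComponentsWithStats(m);print(st[1:][st[1:,4]>300])
P=[(.598,-.2312,.0865),(.630,-.2312,.0865),(.598,-.256,.084),(.63,-.256,.084),(.6135,-.1786,.11),(.6126,-.1189,.1161)]
print(proj(c,P).round(1))
print(hsv[60:330:5,284].tolist())
E
```

```text
ee_pos: [0.6118, -0.1137, 0.0628]
ft_force: [-4.5, 1.3, 8.3]
ee_pos: [0.6113, -0.1135, 0.0609]
ft_force: [-0.1, -0.5, 0.0]
ee_pos: [0.612, -0.1738, 0.2656]
ft_force: [-0.1, 0.3, -0.5]
[[269 218  30  44 981]]
[[268.3 235.4]
 [301.1 235.9]
 [268.3 257.5]
 [300.2 257.9]
 [285.3 189.5]
 [285.4 120. ]]
[[10, 13, 60], [15, 8, 64], [12, 20, 65], [8, 15, 67], [173, 16, 63], [30, 6, 132], [40, 5, 148], [45, 3, 155], [30, 3, 166], [40, 4, 175], [38, 6, 183], [50, 4, 175], [60, 3, 156], [30, 3, 152], [30, 2, 145], [40, 6, 137], [40, 6, 124], [23, 9, 108], [30, 9, 88], [30, 6, 136], [45, 7, 150], [45, 3, 154], [75, 3, 165], [50, 4, 187], [45, 3, 185], [40, 5, 163], [30, 3, 157], [40, 5, 155], [45, 4, 139], [45, 4, 128], [30, 5, 105], [9, 57, 71], [9, 87, 94], [10, 97, 103], [11, 98, 99], [10, 98, 102], [10, 88, 90], [11, 98, 101], [10, 92, 94], [11, 100, 94], [11, 92, 97], [9, 13, 139], [13, 13, 183], [10, 10, 150], [12, 34, 167], [15, 107, 181], [16, 109, 177], [16, 109, 162], [15, 110, 176], [16, 108, 168], [16, 105, 121], [14, 104, 123], [15, 105, 121], [16, 106, 120]]
```

Both flasks and the chock sit as expected: the rows are contiguous and the chock has not shifted. Now the right lane's flask.

```bash
python3 -m crank '[[4.1,-1.33,0,0],[4.1,-1.33,0,0],[4.1,-1.33,0,0],[4.1,-1.33,0,0],[4.1,-1.33,0,0],[4.1,-1.33,0,0],[4.1,-1.33,0,0],[4.1,-1.33,0,0],[4.1,-1.33,0,0],[4.1,-1.33,0,0]]' 0.95 >/dev/null
python3 -m crank '[[0,0,0,-8.22],[0,0,0,-8.22],[0,0,0,-8.22],[0,0,0,-8.22],[0,0,0,-8.22],[0,0,0,-8.22],[0,0,0,-8.22],[0,0,0,-8.22],[0,0,0,-8.22],[0,0,0,-8.22]]' >/dev/null
python3 -m crank '[[0,0,0,0],[0,0,0,0]]'
python3 - <<'E'
from h import *
c=camera("wrist");np.savez("pics/w14.npz",**c)
go(.4728,.236,.15,173);flask(c,(180,400,90,330))
E
```

```text
time: 46.3
ee_pos: [0.4723, 0.2349, 0.266]
eef_rot: [3.141, -0.0, 3.019]
ft_force: [0.6, -0.7, 0.3]
opening: 0.949
grip_force: 0.0
tool cm [-0.03  0.12 11.61] roll -0.02
[[ 247  149   74   64 4509]
 [ 365  184   28   24  263]
 [ 180  246   23   84  788]]
```

```bash
python3 - <<'E'
from h import *
c=dict(np.load("pics/w14.npz"));print(cyl(c,247,321,149,213,321));print(plane(c,[(247,181)],.109))
E
python3 -m crank '[[0,0.05,4,0],[0,0,4,0],[0,0,3.5,0],[0,0,3,0],[0,0,2,0],[0,0,1.5,0],[0,0,0,0],[0,0,0,0]]'|egrep 'ee_pos|ft_f|rot'
python3 -c "
from h import *
go(.4728,.236,.055,173)"
```

```text
(array([0.47500856, 0.23524268, 0.0795    ]), array([0.47181686, 0.26793996, 0.109     ]))
[[0.46390131 0.20396614 0.109     ]]
ee_pos: [0.4729, 0.235, 0.0864]
eef_rot: [3.141, 0.0, 3.02]
ft_force: [0.6, -0.3, -0.6]
tool cm [0.02 0.1  3.14] roll 0.05
```

```bash
python3 -m crank '[[-0.25,0.1,0.5,0],[0,0,0.6,0],[0,0,0,0]]'|egrep 'ee_pos|ft_f'
python3 -m crank '[[0,0,0.6,0],[0,0,0.6,0],[0,0,0.4,0],[0,0,0.4,0],[0,0,0,0]]'|egrep 'ee_pos|ft_f'
python3 -m crank '[[0,0,0,0],[0,0,0,0],[0,0,0,0],[0,0,0,0],[0,0,0,0],[0,0,0,0],[0,0,0,0]]' 0.6 50
python3 -m crank '[[0,0,-1,0],[0,0,-2,0],[0,0,-3,0],[0,0,-4,0],[0,0,-4,0],[0,0,-3,0],[0,0,0,0],[0,0,0,0]]'
python3 -c "
from h import *
go(.612,-.055,.225,90.9)"
```

```text
ee_pos: [0.4751, 0.2355, 0.0746]
ft_force: [-1.0, -0.6, -0.1]
ee_pos: [0.4749, 0.2354, 0.0543]
ft_force: [0.2, 0.7, -1.2]
time: 48.65
ee_pos: [0.4758, 0.2357, 0.0555]
eef_rot: [3.141, 0.001, 3.021]
ft_force: [-1.0, 0.3, 4.1]
opening: 0.745
grip_force: 55.8
time: 49.45
ee_pos: [0.4747, 0.2353, 0.2241]
eef_rot: [-3.141, -0.001, 3.021]
ft_force: [-0.3, 0.0, -4.0]
opening: 0.742
grip_force: 56.3
tool cm [-17.12 -27.17  -0.09] roll 82.2
```

```bash
python3 -m crank '[[0,0,0,8.22],[0,0,0,8.22],[0,0,0,8.22],[0,0,0,8.22],[0,0,0,8.22],[0,0,0,8.22],[0,0,0,8.22],[0,0,0,8.22],[0,0,0,8.22],[0,0,0,8.22]]' >/dev/null
python3 -m crank '[[-3.6,1.66,0,0],[-3.6,1.66,0,0],[-3.6,1.66,0,0],[-3.6,1.66,0,0],[-3.6,1.66,0,0],[-3.6,1.66,0,0],[-3.6,1.66,0,0],[-3.6,1.66,0,0],[0,0,0,0],[0,0,0,0]]'
python3 -c "
from h import *
go(.612,-.0555,.08,90.9)"
```

```text
time: 51.45
ee_pos: [0.611, -0.0506, 0.2214]
eef_rot: [-3.135, -0.002, 1.585]
ft_force: [0.6, -0.1, -3.9]
opening: 0.742
grip_force: 56.9
tool cm [-0.49  0.09 14.14] roll -0.1
```

```bash
python3 -m crank '[[-0.3,0,3,0],[0,0,3.5,0],[0,0,3.5,0],[0,0,2.5,0],[0,0,1.3,0],[0,0,0,0],[0,0,0,0]]'|egrep 'ee_pos|ft_f|rot'
for i in 1 2 3 ; do python3 -m crank '[[0,0,0.15,0],[0,0,0.1,0],[0,0,0,0]]'|egrep 'ee_pos|ft_f'; done
```

```text
ee_pos: [0.6132, -0.0529, 0.0879]
eef_rot: [3.141, 0.0, 1.587]
ft_force: [-0.1, -0.7, -3.1]
ee_pos: [0.6133, -0.0535, 0.0854]
ft_force: [0.0, 0.6, -3.9]
ee_pos: [0.6126, -0.0533, 0.0818]
ft_force: [0.5, 0.3, -3.9]
ee_pos: [0.6126, -0.0533, 0.0793]
ft_force: [0.9, -0.2, -3.7]
```

```bash
python3 -m crank '[[-0.12,-0.05,0.3,0],[0,0,0.3,0],[0,0,0,0]]'|egrep 'ee_pos|ft_f'
for i in 1 2 3 4; do python3 -m crank '[[0,0,0.12,0],[0,0,0,0]]'|egrep 'ee_pos|ft_f'; done
```

```text
ee_pos: [0.6117, -0.0544, 0.0728]
ft_force: [-0.4, -0.5, -3.8]
ee_pos: [0.6122, -0.0545, 0.0722]
ft_force: [-0.3, -0.6, -4.2]
ee_pos: [0.6123, -0.0545, 0.0711]
ft_force: [-0.5, -0.6, -3.1]
ee_pos: [0.6122, -0.0545, 0.0698]
ft_force: [-0.8, 0.0, -3.2]
ee_pos: [0.6124, -0.0546, 0.0689]
ft_force: [-0.3, -0.4, -3.0]
```

```bash
for i in 1 2 ; do python3 -m crank '[[0,0,0.08,0],[0,0,0,0]]'|egrep 'ee_pos|ft_f'; done
```

```text
ee_pos: [0.6125, -0.0546, 0.0689]
ft_force: [-3.5, -0.7, 3.8]
ee_pos: [0.6125, -0.0546, 0.0688]
ft_force: [-5.6, 1.4, 9.4]
```

Contact. Release and check the whole row.

```bash
python3 -m crank '[[0,0,-0.08,0],[0,0,0,0]]' >/dev/null
python3 -m crank '[[0,0,0,0],[0,0,0,0],[0,0,0,0],[0,0,0,0]]' 0.92|egrep 'ee_pos|ft_f'
python3 -m crank '[[0,0,-2,0],[0,0,-3,0],[0,0,-4,0],[0,0,-4,0],[0,0,-4,0],[0,0,-3.5,0],[-4,0,0,0],[-4,0,0,0],[-3.5,0,0,0],[0,0,0,0]]'|egrep 'ee_pos|ft_f'
python3 - <<'E'
from h import *
np.set_printoptions(precision=4,suppress=True)
c=camera("wrist");np.savez("pics/w15.npz",**c);f=c["frame"]
hsv=cv2.cvtColor(f,cv2.COLOR_BGR2HSV);m=((hsv[...,0]<16)&(hsv[...,1]>85)&(hsv[...,2]<125)).astype(np.uint8)
n,l,st,ce=cv2.connectedComponentsWithStats(m);print(st[1:][st[1:,4]>300])
print(proj(c,[(.598,-.256,.084),(.63,-.256,.084),(.6135,-.1786,.11),(.6126,-.1189,.1161),(.612,-.0593,.1223)]).round(1))
v=hsv[...,2].astype(int)
print([(r,int(v[r,284]),int(hsv[r,284,1])) for r in range(10,280,4)])
for n in("top","scene"): cv2.imwrite(f"pics/{n}9.png",camera(n)["frame"])
t=cv2.imread("pics/top9.png");t0=cv2.imread("pics/top0.png");ct=camera("top")
for nm,p in dict(jar=(.4289,.0229,.075),block=(.4214,-.3482,.02),hammer=(.71,.1,.02)).items():
    u,w=proj(ct,[p])[0].astype(int);s=(slice(w-14,w+14),slice(u-14,u+14));print(nm,np.abs(t[s].astype(int)-t0[s]).mean())
print(np.round(plane(ct,[(255,150)],.02),3))
# rack emptiness
h2=cv2.cvtColor(t,cv2.COLOR_BGR2HSV)[165:260,145:220];print("grey px in rack",int(((h2[...,1]<45)&(h2[...,2]>90)).sum()))
E
```

```text
ee_pos: [0.6124, -0.0545, 0.0678]
ft_force: [-0.6, 0.1, -0.2]
ee_pos: [0.6136, -0.1738, 0.2725]
ft_force: [-0.4, 1.1, -1.0]
[[ 273  222   31   72 2022]]
[[267.3 254.2]
 [298.6 254.5]
 [283.4 187.1]
 [283.2 118.9]
 [283.3  39.6]]
[(10, 146, 3), (14, 153, 3), (18, 158, 3), (22, 161, 5), (26, 175, 4), (30, 187, 4), (34, 188, 4), (38, 179, 3), (42, 167, 5), (46, 157, 5), (50, 149, 5), (54, 145, 5), (58, 140, 4), (62, 131, 6), (66, 121, 6), (70, 113, 7), (74, 100, 5), (78, 88, 9), (82, 79, 6), (86, 135, 4), (90, 146, 5), (94, 153, 5), (98, 161, 6), (102, 169, 3), (106, 180, 4), (110, 186, 4), (114, 178, 4), (118, 168, 3), (122, 154, 7), (126, 150, 7), (130, 143, 4), (134, 139, 7), (138, 130, 4), (142, 119, 4), (146, 104, 7), (150, 88, 9), (154, 137, 4), (158, 143, 4), (162, 154, 5), (166, 158, 3), (170, 173, 4), (174, 188, 5), (178, 189, 3), (182, 177, 3), (186, 163, 5), (190, 158, 5), (194, 154, 7), (198, 144, 5), (202, 134, 4), (206, 120, 9), (210, 99, 10), (214, 134, 11), (218, 73, 52), (222, 97, 89), (226, 98, 88), (230, 98, 88), (234, 94, 90), (238, 95, 89), (242, 95, 94), (246, 97, 97), (250, 104, 101), (254, 104, 103), (258, 101, 106), (262, 103, 109), (266, 100, 112), (270, 97, 110), (274, 98, 114), (278, 96, 114)]
jar 2.2283163265306123
block 24.749149659863946
hammer 6.272534013605442
[[0.76  0.085 0.02 ]]
grey px in rack 0
```

The chock has moved down the plate: it is now at rows 218–294, where its block should end at about 258. I'll measure it and push it back.

```bash
python3 - <<'E'
from h import *
np.set_printoptions(precision=4,suppress=True)
c=dict(np.load("pics/w15.npz"));f=c["frame"]
hsv=cv2.cvtColor(f,cv2.COLOR_BGR2HSV);m=((hsv[...,0]<18)&(hsv[...,1]>45)&(hsv[...,2]<125)).astype(np.uint8)
m[:205]=0;m[310:]=0;m[:,:240]=0;m[:,340:]=0
n,l,st,ce=cv2.connectedComponentsWithStats(m);i=1+st[1:,4].argmax();print(st[i])
cn=max(cv2.findContours((l==i).astype(np.uint8),0,2)[0],key=cv2.contourArea)
print(cv2.minAreaRect(cn),cv2.approxPolyDP(cn,3,True)[:,0].tolist())
for r in range(212,300,6):
    k=np.where(l[r]==i)[0];print(r,(k.min(),k.max()) if len(k) else None,end=' ')
print()
for r in range(210,300,4): print(r,[hsv[r,x].tolist() for x in(262,278,288,298,310)])
E
```

```text
[ 273  218   31   92 2253]
((288.0, 263.5), (91.0, 30.0), 90.0) [[274, 218], [273, 290], [289, 294], [289, 309], [290, 293], [303, 292], [301, 218]]
212 None 218 (np.int64(274), np.int64(301)) 224 (np.int64(274), np.int64(302)) 230 (np.int64(274), np.int64(302)) 236 (np.int64(274), np.int64(302)) 242 (np.int64(274), np.int64(302)) 248 (np.int64(274), np.int64(302)) 254 (np.int64(274), np.int64(302)) 260 (np.int64(274), np.int64(303)) 266 (np.int64(274), np.int64(303)) 272 (np.int64(274), np.int64(303)) 278 (np.int64(274), np.int64(303)) 284 (np.int64(273), np.int64(303)) 290 (np.int64(273), np.int64(303)) 296 (np.int64(288), np.int64(289)) 
210 [[30, 10, 100], [15, 5, 98], [30, 5, 95], [30, 5, 95], [40, 8, 96]]
214 [[18, 10, 133], [13, 13, 134], [9, 13, 134], [12, 10, 133], [12, 10, 132]]
218 [[10, 12, 129], [10, 52, 73], [9, 47, 76], [11, 57, 76], [15, 8, 129]]
222 [[6, 8, 153], [11, 88, 99], [11, 94, 95], [10, 90, 96], [13, 11, 162]]
226 [[10, 8, 184], [12, 89, 95], [11, 85, 93], [12, 90, 94], [15, 9, 166]]
230 [[15, 11, 186], [11, 90, 94], [12, 91, 98], [11, 90, 96], [10, 9, 167]]
[... 671 characters left out ...]
108, 102], [12, 105, 97], [13, 11, 167]]
270 [[11, 11, 181], [12, 108, 99], [11, 109, 94], [11, 109, 98], [13, 11, 164]]
274 [[11, 12, 171], [11, 111, 101], [13, 114, 96], [11, 113, 97], [13, 11, 163]]
278 [[16, 114, 181], [13, 113, 97], [11, 110, 102], [11, 108, 97], [15, 111, 147]]
282 [[16, 110, 181], [12, 116, 97], [12, 114, 92], [12, 111, 94], [16, 110, 153]]
286 [[16, 112, 180], [11, 113, 99], [12, 117, 94], [12, 117, 94], [16, 109, 150]]
290 [[16, 110, 178], [13, 111, 87], [13, 118, 95], [12, 121, 93], [16, 112, 182]]
294 [[16, 113, 178], [16, 109, 184], [15, 106, 125], [16, 112, 185], [15, 111, 179]]
298 [[15, 111, 181], [15, 111, 188], [15, 106, 123], [16, 107, 126], [16, 112, 177]]
```

```bash
python3 - <<'E'
from h import *
np.set_printoptions(precision=4,suppress=True)
c=dict(np.load("pics/w15.npz"))
print("tip",plane(c,[(273.5,217),(302,217)],.0465));print("back top",plane(c,[(272.5,292.5),(303.5,292.5)],.0815))
print("flask1",cyl(c,250,318,152,213,318))
go(.615,-.27,.09,90.9)
E
```

```text
tip [[ 0.6034 -0.2287  0.0465]
 [ 0.6346 -0.2283  0.0465]]
back top [[ 0.6034 -0.3018  0.0815]
 [ 0.6365 -0.3014  0.0815]]
flask1 (array([ 0.6142, -0.1819,  0.0795]), array([ 0.6443, -0.1743,  0.109 ]))
tool cm [-10.15  -0.09  18.29] roll 0.06
```

```bash
python3 -m crank '[[-3.9,0.2,0,0],[-3.9,0.2,0,0],[-3.8,0.2,2,0],[0,0,4,0],[0,0,4,0],[0,0,4,0],[0,0,3,0],[0,0,0,0],[0,0,0,0]]' 0.6 | egrep 'ee_pos|ft_f'
python3 -c "
from h import *
go(.620,-.2885,.0425,90.9)"
```

```text
ee_pos: [0.6224, -0.2844, 0.1036]
ft_force: [0.5, 0.3, 0.7]
tool cm [-0.41 -0.25  6.11] roll 0.08
```

```bash
python3 -m crank '[[-0.35,-0.25,2,0],[0,0,2,0],[0,0,1.4,0],[0,0,0.6,0],[0,0,0,0],[0,0,0,0]]' | egrep 'ee_pos|ft_f'
python3 -m crank '[[0,0,0,0],[0,0,0,0],[0,0,0,0],[0,0,0,0],[0,0,0,0]]' 0.25 22
python3 -m crank '[[0.3,-0.1,-0.032,0],[0.4,-0.1,-0.042,0],[0.4,-0.1,-0.042,0],[0.4,-0.1,-0.042,0],[0.4,-0.1,-0.042,0],[0.4,0,-0.042,0],[0.3,0,-0.032,0],[0.3,0,-0.032,0],[0.3,0,-0.032,0],[0,0,0,0]]' | egrep 'ee_pos|ft_f|open'
```

```text
ee_pos: [0.6204, -0.2894, 0.0444]
ft_force: [-0.1, 0.2, 0.5]
time: 58.35
ee_pos: [0.6204, -0.2895, 0.0444]
eef_rot: [3.14, 0.001, 1.587]
ft_force: [0.3, 0.6, 5.2]
opening: 0.369
grip_force: 24.1
ee_pos: [0.6145, -0.258, 0.0477]
ft_force: [-0.2, -3.5, 6.5]
opening: 0.369
```

```bash
python3 -m crank '[[0.3,0,-0.06,0],[0.2,0,-0.03,0],[0,0,0,0]]' | egrep 'ee_pos|ft_f'
rm pics/ref.npy; python3 trk.py; python3 trk.py
for i in 1 2 3 4 5 ; do python3 -m crank '[[0.1,0,-0.0105,0],[0,0,0,0]]' | egrep 'ee_pos|ft_f'; python3 trk.py; done
```

```text
ee_pos: [0.6143, -0.2527, 0.0483]
ft_force: [0.7, -4.0, 5.9]
flow ((-0.03445560933778502, 0.5194847680184083), 0.8966251095136006) 0.13790257
ee_pos: [0.6142, -0.252, 0.0483]
ft_force: [0.5, -3.8, 4.8]
flow ((-0.06773972859114963, 0.3683407232754643), 0.9780712175369263) 0.13922177
ee_pos: [0.6142, -0.251, 0.0485]
ft_force: [0.3, -5.2, 5.7]
flow ((-0.05999154157963105, 0.3485814822111646), 0.9433743222554525) 0.13593234
ee_pos: [0.6142, -0.25, 0.0485]
ft_force: [0.6, -5.6, 6.2]
flow ((-0.1486477377632891, 0.5003963125378679), 0.9820874305566152) 0.12502976
ee_pos: [0.6142, -0.2491, 0.0487]
ft_force: [-0.1, -3.7, 5.5]
flow ((0.09025627274537484, 0.3308006205150793), 0.9579012012481689) 0.16810521
ee_pos: [0.6142, -0.249, 0.0487]
ft_force: [-1.0, -7.3, 4.3]
flow ((0.04681686881646918, 0.24355709929102964), 0.9436895934740702) 0.245299
```

```bash
python3 -m crank '[[0.05,0,-0.005,0],[0,0,0,0]]' | egrep 'ee_pos|ft_f'; python3 trk.py
python3 -m crank '[[0,0,0,0],[0,0,0,0],[0,0,0,0]]' 0.6 | egrep 'ee_pos|ft_f'; python3 trk.py
python3 -m crank '[[0,0,-2,0],[0,0,-4,0],[0,0,-4,0],[0,0,-4,0],[0,0,-4,0],[0,0,-4,0],[3.5,0,0,0],[3.5,0,0,0],[0,0,0,0],[0,0,0,0]]'| egrep 'ee_pos|ft_f'; python3 trk.py
python3 - <<'E'
from h import *
np.set_printoptions(precision=4,suppress=True)
c=camera("wrist");np.savez("pics/w16.npz",**c);f=c["frame"]
hsv=cv2.cvtColor(f,cv2.COLOR_BGR2HSV);m=((hsv[...,0]<18)&(hsv[...,1]>45)&(hsv[...,2]<125)).astype(np.uint8)
m[:205]=0;m[310:]=0;m[:,:240]=0;m[:,340:]=0
n,l,st,ce=cv2.connectedComponentsWithStats(m);i=1+st[1:,4].argmax();print(st[i])
for r in range(200,275,6):
    k=np.where(l[r]==i)[0];print(r,hsv[r,284].tolist(),(int(k.min()),int(k.max())) if len(k) else None)
print(proj(c,[(.598,-.256,.084),(.63,-.256,.084)]))
E
```

```text
ee_pos: [0.6142, -0.2489, 0.0488]
ft_force: [1.0, -8.5, 3.8]
flow ((0.0831327630500791, 0.24627837966755806), 1.0008327960968018) 0.2972848
ee_pos: [0.6129, -0.2452, 0.0467]
ft_force: [-0.0, 0.0, -0.3]
flow ((0.16687734436483126, 0.2797291572851357), 0.9805965844790141) 0.28126827
ee_pos: [0.6126, -0.1758, 0.2676]
ft_force: [-0.7, -0.4, 0.1]
flow ((0.04758187911493117, 0.16889906753687534), 1.0656279635429382) 0.672651
[ 267  210   32   50 1534]
200 [40, 6, 137] None
206 [30, 4, 114] None
212 [10, 53, 72] (268, 298)
218 [11, 92, 97] (268, 298)
224 [10, 100, 105] (268, 298)
230 [12, 98, 102] (268, 298)
236 [11, 90, 96] (268, 298)
242 [10, 99, 103] (268, 298)
248 [12, 96, 96] (268, 298)
254 [12, 100, 99] (268, 298)
260 [10, 20, 117] None
266 [15, 8, 185] None
272 [11, 15, 138] None
[[267.8944 253.4976]
 [299.7074 253.9534]]
```

```bash
python3 -c "
from bench import *
print(sign_off())"
```

```text
the job is handed in; nothing more can be done
None
```

All three flasks lie in a row on the cooling ramp. The chock slid about 4 cm down the plate around the last loading, so I pushed it back up until it touched the lowest flask. The job is handed in, and I never worked near the jar, block or hammer; image checks showed the jar unmoved but were not conclusive for the bench block and hammer.

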